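# Knock the mineral blocks out of the flip-over mould

## Task

Two flip-over moulds stand on the fish-room counter; one still holds two clay mineral blocks, stuck fast in its pockets. Swing that mould right over by its T-handle and let it rap down on its stop posts so that both blocks drop out into the catch tray under it, and leave it lying face down. Do not turn the empty mould over.

Things in the scene. Friction and masses are not known exactly. Their poses are not given: they have to be found in the camera images.
- stand: Fixed aluminium stand of the loaded mould, base 220 x 170 mm. Origin on the counter under the middle of the hinge pin, which runs along y, 60 mm up; z up; the mould lies face up on the -x side; +x: catch tray (x 20 to 113, y -64 to 64, floor 6, rims 18 mm high). Rubber-capped posts 47 mm high at x -77 and 77 carry or stop the mould. A like stand carries the empty mould.
- mould (a joint): Swing of the loaded grey mould (130 mm along the hinge, 26 thick, from 20 to 85 mm off the pin, 0.35 kg), rad: 0 face up at the start, grows as its handle rises, 1.57 upright, 3.14 face down over the catch tray. It swings freely and falls to the side it leans to. Lowered slowly, blocks stay stuck or come half loose; a free fall from 20 to 60 degrees past upright frees them; it may be lifted and dropped again.
- mould_handle (a point): Centre of the loaded mould's T-handle: round black bar, 16 mm diameter, 40 mm long, parallel to the hinge, on a stem 14 mm wide and 10 thick; 125 mm from the pin and level with it, so at the start at x -125, y 0, z 60 mm of the stand; it circles the pin. Pinched from above on its two flat ends it turns between fingers that keep pointing down. Axes as the stand's at the start, y along the bar.
- block_1: Terracotta-coloured mineral block, 34 x 34 x 18 mm, 45 g, in the loaded mould's pocket on the stand's +y side, its top 2 mm below the mould's rim; origin at the centre of the underside it has at the start.
- block_2: The same kind of block, in the pocket on the stand's -y side; origin at the centre of the underside it has at the start.
- spare_mould (a joint): Swing of the empty mould on the other stand, rad: 0 = face up as at the start. It and its handle are the same in shape and size, but its two pockets are empty.
Mind the look-alikes: they are no part of the job. What is shaped like the block_2 but blue or purple is not meant.

How it is judged (in metres and radians):
On the way:
1. the loaded mould is swung well over the top (past 2.1 rad) with both blocks still in their pockets (value of joint mould above 2.1 rad and height (world z) of each of block_1, block_2 above 0.06 m and distance between each of block_1, block_2 and stand below 0.115 m).
At the end, for the whole second after the job is handed in: The loaded mould lies face down on its stop posts (within 10 degrees), both blocks are out of it and lie at rest in its catch tray (within about 10 mm of the tray's outline, their origins less than 45 mm above the counter), and the empty mould is still face up (within 17 degrees) (value of joint mould above 2.97 rad and z of each of block_1, block_2 in the frame of stand below 0.045 m and x of block_1 in the frame of stand between 0.01 and 0.125 m and x of block_2 in the frame of stand between 0.01 and 0.125 m and y of block_1 in the frame of stand between -0.075 and 0.075 m and y of block_2 in the frame of stand between -0.075 and 0.075 m and linear speed of each of block_1, block_2 below 0.03 m/s and value of joint spare_mould below 0.3 rad); the robot touches nothing.
It fails at once if the empty mould is turned over (swung past 1 rad) (value of joint spare_mould above 1 rad).
It also fails if it takes over 32 s, if anything falls off the work surface, if the arm or the gripper's body presses on something with over 40 N, if the wrist force passes 120 N, or if a joint passes its speed limit or range.

## Robot

A 7-joint arm with a two-finger parallel gripper is mounted at the origin on the work surface. World frame = base frame: x ahead of the robot, y to its left, z up, the work surface at z = 0. Lengths are in m, angles in degrees, forces in N, time in s.
With the tool pointing down it reaches from about 0.4 to 0.9 m from the base axis. Payload 5.5 kg.
Tool frame: the origin (TCP) lies at the very end of the fingers, on their centre line; the grasp point (between the pads) lies 19 mm behind it (robot.hold_point_z is the distance from the TCP to the grasp point, in m); z points along the fingers, x is the direction in which the jaws open and shut, and the axes are right-handed (so a half turn about z gives the same grasp; the last joint's range is limited). The gripper opens to 85 mm and grips with 20 to 120 N. Pads are 22 mm wide; open, the fingers measure 114 mm over their backs; the gripper's body (76 mm by 85 mm) begins 54 mm behind the grasp point. The pads swing forward as they close: fully open they stand 13 mm farther back than shut.
Start: joints at [-52.414, 28.699, -24.465, 88.831, 12.651, 65.22, -12.049], TCP at [0.249, 0.601, 0.231] pointing down, gripper open.
Joint ranges: [-164.97, 164.97], [-17.58, 116.51], [-87.97, 89.64], [11.32, 138.91], [-80.73, 260.73], [10.89, 115.49], [-147.41, 147.41]. Speed limits (degrees/s): [147.25, 147.25, 180, 180, 180, 180, 180].

## Interface

Orientations are given as [roll, pitch, yaw] about the fixed x, y, z axes, in that order (R = Rz(yaw) Ry(pitch) Rx(roll)).
In Python, from cell import robot gives the robot as it stands.
- The arm moves only by the tool step_arm, never from a script. Its argument "rows" is a list of rows, each a list of 3 entries, a list of its own where there are three numbers: the turn, a rotation vector about the world's x, y, z in degrees, then the shift along the world's x, y, z in m, then the opening, from -1 (shut) to 1 (fully open), so that 0 is half open. In form: [[[wx, wy, wz], [dx, dy, dz], grip], ...]. A call has 1 to 12 rows; each row is the pose to reach, as a shift and turn from the pose commanded when the call began; what a row does not reach only later rows make up. A row lasts 1/12 s, in which the tool goes at most 41.7 mm and 7.16 degrees, less where a joint would pass 70% of its speed; a pose out of reach is approached as far as the arm can. A call with a gripper value outside its range is refused whole. The fingers move at their own pace and stop on an object; the grip force is fixed at half the most. Time passes only in rows, so rows that repeat a pose let the fingers close. It gives the time, the measured TCP pose, the force and the opening at its end, in the units of the state.
- robot.get_state(): the state, without advancing time (a new reading comes with each control period).
- robot.snapshot(name): name is "scene" or "top" or "wrist"; returns a dict with "pixels" (420x560x3 uint8, red, green, blue), "fx", "fy", "cx", "cy" (pixels), "cam_to_world" (4x4, takes a point from camera to world coordinates). Camera axes: x right, y down, z forward; pixel columns grow to the right and rows downward; lengths in m; the calibration is good to about 2 mm. A picture is of the moment at which its call begins. There is no depth.
- robot.close_job(): hands the job in, once; it reports no verdict.
The state is a dict: "clock": time; "joint_pos": joint angles; "dq": joint speeds; "effort": joint torques, N m; "position": TCP position; "tool_rot": TCP orientation; "ft_force": force on the tool from outside, world axes, zero at the start; "torque": the same for the moment, N m; "opening": opening from 0.0 (shut) to 1.0 (fully open).
Only numpy, scipy, OpenCV 4.12 (cv2) and the standard library are available. Lean on these libraries where they do the work, as an engineer would, in place of code of your own. Each camera call takes 0.05 s, during which the arm holds its last target. There are 200 camera calls.

## Working session

There is one attempt and no reset: what is moved stays moved. The work goes in short steps, Python scripts to look and compute and a tool call to move; the robot and the scene stay as the last step left them, time stands still between calls to the robot, and variables do not carry over. Pictures are saved under pics/ and viewed, about 8 in all and at most 12, crops included, and the job is handed in when it is done.

Besides the shell and the picture viewer there is one more tool, called after ">>>" by a JSON object that holds its "method" and its "body", one argument or row to a line. step_arm: Moves the arm, as the interface text tells. Its arguments: {"type":"object","properties":{"rows":{"type":"array"}},"required":["rows"]}

```bash
mkdir -p pics; cat > h.py <<'E'
import numpy as np, cv2
from cell import robot
def snap(n,f):
    s=robot.snapshot(n); cv2.imwrite('pics/'+f,s['pixels'][:,:,::-1]); np.savez('pics/'+f+'.npz',**s); return s
def ray(s,u,v,z):
    T=np.array(s['cam_to_world']); d=T[:3,:3]@[(u-s['cx'])/s['fx'],(v-s['cy'])/s['fy'],1]; o=T[:3,3]
    return o+d*(z-o[2])/d[2]
def proj(s,p):
    T=np.linalg.inv(np.array(s['cam_to_world'])); q=T[:3,:3]@np.array(p)+T[:3,3]
    return s['fx']*q[0]/q[2]+s['cx'],s['fy']*q[1]/q[2]+s['cy']
E
python3 - <<'E'
from h import *
a=snap('top','top1.png');b=snap('scene','scene1.png')
for s in(a,b):print(np.round(s['cam_to_world'],3),s['fx'])
print(robot.get_state())
E
```

```text
[[-0.018 -0.979  0.204  0.368]
 [-1.     0.019 -0.002 -0.015]
 [-0.002 -0.204 -0.979  0.789]
 [ 0.     0.     0.     1.   ]] 393.0394441949171
[[-0.291  0.704 -0.648  1.133]
 [ 0.957  0.223 -0.187  0.177]
 [ 0.013 -0.674 -0.739  0.778]
 [ 0.     0.     0.     1.   ]] 520.9085145318376
{'clock': 0.1, 'joint_pos': array([-52.41516433,  28.74867106, -24.45173944,  88.88509738,
        12.6517498 ,  65.21878653, -12.05167   ]), 'dq': array([-0.02166761, -0.11722952, -0.12496341, -0.24262791, -0.15842035,
        0.0362134 ,  0.01104994]), 'effort': array([-1.24201723e-02, -5.70809734e+01, -5.83936796e+00, -2.81747425e+01,
        1.03910069e-02,  5.56795465e-03,  4.32340619e-05]), 'position': array([0.24862196, 0.59990766, 0.23035936]), 'tool_rot': array([-1.79998089e+02,  9.94413302e-02,  6.74938622e+01]), 'ft_force': array([ 0.09262863, -0.60211947, -0.87651411]), 'torque': array([ 0.0297162 , -0.02076757,  0.04522485]), 'opening': 1.0031288342878746}
```

View pics/top1.png

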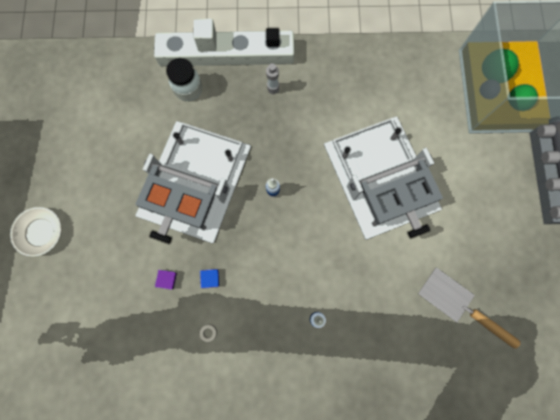

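View pics/scene1.png

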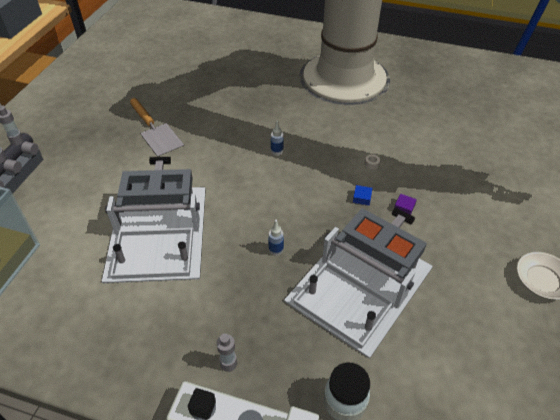

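The top view shows two moulds. The left one has terracotta blocks at (158,195) and (190,206) and its handle at (161,237). The right one has empty pockets and its handle at (418,231). The left one is therefore the loaded mould. The blue (210,279) and purple (166,280) blocks are decoys lying near its handle. I'll measure next and confirm in one crop.

```bash
python3 - <<'E'
from h import *
def L(f): return dict(np.load('pics/'+f+'.npz'))
a=L('top1.png');b=L('scene1.png')
def blobs(s,m,box,mn=15):
    x0,y0,x1,y1=box; k=np.zeros(m.shape,np.uint8);k[y0:y1,x0:x1]=m[y0:y1,x0:x1]
    n,l,st,c=cv2.connectedComponentsWithStats(k)
    out=[]
    for i in range(1,n):
        if st[i,4]>=mn:
            out.append((c[i],st[i,4],cv2.minAreaRect(np.argwhere(l==i)[:,::-1].astype(np.float32))))
    return out
for nm,s,hb,rb in(('top',a,(140,225,190,250),(130,170,220,225)),('scene',b,(385,200,425,230),(340,205,430,270))):
    p=s['pixels'].astype(int); dark=p.max(2)<45; ter=(p[...,0]>p[...,2]+60)&(p[...,0]>100)
    for t,m,bx,z in(('handle',dark,hb,.064),('block',ter,rb,.071)):
        for c,ar,r in blobs(s,m,bx):
            print(nm,t,np.round(c,1),ar,np.round(r[1],1),r[2],np.round(ray(s,*c,z),4))
c=a['pixels'][140:300,110:270,::-1]; d=b['pixels'][180:340,280:440,::-1]
cv2.imwrite('pics/crop1.png',cv2.resize(np.hstack([c,d]),(800,400),interpolation=cv2.INTER_CUBIC))
E
```

```text
top handle [160.6 236.9] 107 [20.2  5.7] 19.653823852539062 [0.4788 0.2106 0.064 ]
top block [158.4 194.8] 314 [17.6 18. ] 21.801406860351562 [0.5582 0.216  0.071 ]
top block [188.9 205.2] 325 [17.8 18.4] 21.801406860351562 [0.5369 0.1579 0.071 ]
scene handle [403.  214.8] 148 [22.4  8.1] 28.07248878479004 [0.4844 0.2116 0.064 ]
scene block [368.3 228.4] 289 [20.6 15.4] 30.963756561279297 [0.5404 0.1578 0.071 ]
scene block [399.6 245.8] 312 [21.6 15.5] 28.300756454467773 [0.5619 0.2158 0.071 ]
```

View pics/crop1.png

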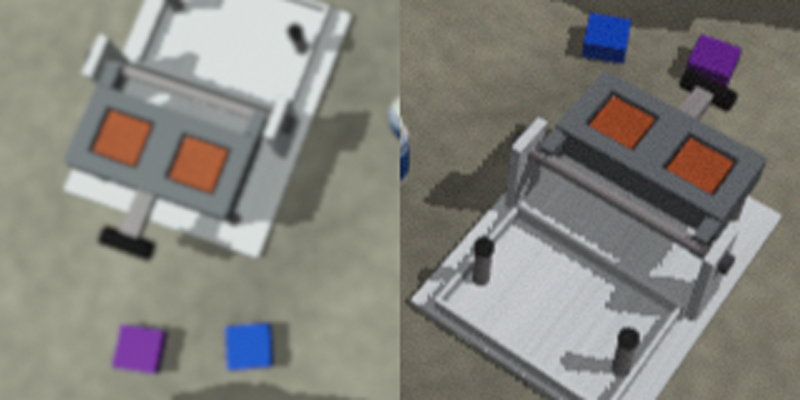

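The crop confirms it: two terracotta blocks sit in the left mould, with its black T-handle between it and the decoys. Measured geometry:
- **Handle:** about (0.480, 0.2105, 0.06).
- **Stand yaw:** about −20°.
- **Pin:** (0.597, 0.167). The pin-to-block distance is 52 mm, against 52.5 mm expected.

Now I'll move above the handle.

>>> {"method": "step_arm", "body": {
  "rows": [
    [[0,0,0.5],[0.02,-0.033,0],1],
    [[0,0,1],[0.04,-0.066,-0.01],1],
    [[0,0,1.5],[0.06,-0.1,-0.015],1],
    [[0,0,2],[0.08,-0.135,-0.02],1],
    [[0,0,2.2],[0.1,-0.169,-0.03],1],
    [[0,0,2.2],[0.12,-0.203,-0.04],1],
    [[0,0,2.2],[0.14,-0.237,-0.05],1],
    [[0,0,2.2],[0.16,-0.27,-0.06],1],
    [[0,0,2.2],[0.18,-0.304,-0.07],1],
    [[0,0,2.2],[0.2,-0.338,-0.08],1],
    [[0,0,2.2],[0.22,-0.372,-0.08],1],
    [[0,0,2.2],[0.231,-0.39,-0.08],1]
  ]
}}

```text
clock: 1.1
position: [0.4813, 0.2047, 0.1501]
tool_rot: [-180.0, 0.2, 69.4]
ft_force: [0.5, 0.7, -0.3]
opening: 1.002
```

>>> {"method": "step_arm", "body": {
  "rows": [
    [[0,0,0],[0,0,0],1],
    [[0,0,0],[0,0,0],1]
  ]
}}

```text
clock: 1.27
position: [0.4803, 0.2088, 0.1509]
tool_rot: [-180.0, 0.0, 69.5]
ft_force: [-0.6, 0.7, -0.4]
opening: 0.993
```

```bash
python3 - <<'E'
from h import *
w=snap('wrist','w1.png'); st=robot.get_state(); print(st['position'],st['tool_rot'])
p=w['pixels'].astype(int)
print(np.round(w['cam_to_world'],3),w['fx'],[np.round(proj(w,q)) for q in([.480,.2105,.064],[.539,.158,.071],[.560,.216,.071])])
E
```

```text
[0.47943739 0.21061931 0.15107116] [-1.79948837e+02 -5.16233173e-03  6.96430815e+01]
[[ 0.35   0.89   0.291  0.406]
 [ 0.937 -0.333 -0.108  0.236]
 [ 0.001  0.31  -0.951  0.294]
 [ 0.     0.     0.     1.   ]] 297.5078240960032 [array([286., 214.]), array([253., 297.]), array([324., 296.])]
```

View pics/w1.png

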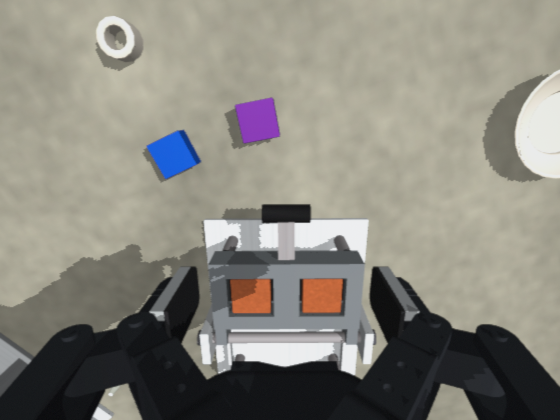

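The wrist view shows the handle at (286,213), against a prediction of (286,214), with the bar level, so the position and yaw agree. The terracotta blocks at (251,296) and (322,296) also match. Next I'll descend and pinch.

>>> {"method": "step_arm", "body": {
  "rows": [
    [[0,0,0],[0,0,-0.02],1],
    [[0,0,0],[0,0,-0.045],1],
    [[0,0,0],[0,0,-0.07],1],
    [[0,0,0],[0,0,-0.09],1],
    [[0,0,0],[0,0,-0.103],1],
    [[0,0,0],[0,0,-0.112],1],
    [[0,0,0],[0,0,-0.112],1],
    [[0,0,0],[0,0,-0.112],1]
  ]
}}

```text
clock: 1.98
position: [0.4791, 0.2118, 0.0393]
tool_rot: [-180.0, -0.0, 69.8]
ft_force: [-0.1, -0.1, 0.1]
opening: 0.998
```

>>> {"method": "step_arm", "body": {
  "rows": [
    [[0,0,0],[0,0,0],0.3],
    [[0,0,0],[0,0,0],0.1],
    [[0,0,0],[0,0,0],-0.2],
    [[0,0,0],[0,0,0],-0.5],
    [[0,0,0],[0,0,0],-0.5],
    [[0,0,0],[0,0,0],-0.5],
    [[0,0,0],[0,0,0],-0.5],
    [[0,0,0],[0,0,0],-0.5]
  ]
}}

```text
clock: 2.65
position: [0.4803, 0.2104, 0.0404]
tool_rot: [179.9, -0.0, 69.7]
ft_force: [-1.0, -1.2, 5.8]
opening: 0.458
```

```bash
python3 - <<'E'
from h import *
st=robot.get_state(); print(st['position'],st['opening'],st['ft_force'])
y=np.radians(-20.2)
for t in (7,14,21,28,35,42,49,56,63,70,77,84,90,96,102,108,114,120,126,130,):
    r=np.radians(t); d=.125*(1-np.cos(r)); print(t,np.round([d*np.cos(y),d*np.sin(y),.125*np.sin(r)],4))
E
```

```text
[0.48026077 0.21038837 0.04040903] 0.45797177496805425 [-1.00913293 -1.22080048  5.8186525 ]
7 [ 0.0009 -0.0003  0.0152]
14 [ 0.0035 -0.0013  0.0302]
21 [ 0.0078 -0.0029  0.0448]
28 [ 0.0137 -0.0051  0.0587]
35 [ 0.0212 -0.0078  0.0717]
42 [ 0.0301 -0.0111  0.0836]
49 [ 0.0403 -0.0148  0.0943]
56 [ 0.0517 -0.019   0.1036]
63 [ 0.0641 -0.0236  0.1114]
70 [ 0.0772 -0.0284  0.1175]
77 [ 0.0909 -0.0335  0.1218]
84 [ 0.105  -0.0387  0.1243]
90 [ 0.1173 -0.0432  0.125 ]
96 [ 0.1296 -0.0477  0.1243]
102 [ 0.1417 -0.0521  0.1223]
108 [ 0.1536 -0.0565  0.1189]
114 [ 0.165  -0.0607  0.1142]
120 [ 0.176  -0.0647  0.1083]
126 [ 0.1863 -0.0685  0.1011]
130 [ 0.1927 -0.0709  0.0958]
```

The opening is 39 mm, so the 40 mm bar is pinched. I'll swing it up on the arc to 84°.

>>> {"method": "step_arm", "body": {
  "rows": [
    [[0,0,0],[0.001,0,0.015],-0.5],
    [[0,0,0],[0.0035,-0.0013,0.03],-0.5],
    [[0,0,0],[0.008,-0.003,0.045],-0.5],
    [[0,0,0],[0.0137,-0.005,0.0587],-0.5],
    [[0,0,0],[0.021,-0.008,0.0717],-0.5],
    [[0,0,0],[0.03,-0.011,0.0836],-0.5],
    [[0,0,0],[0.04,-0.015,0.0943],-0.5],
    [[0,0,0],[0.0517,-0.019,0.1036],-0.5],
    [[0,0,0],[0.064,-0.0236,0.1114],-0.5],
    [[0,0,0],[0.077,-0.0284,0.1175],-0.5],
    [[0,0,0],[0.091,-0.0335,0.1218],-0.5],
    [[0,0,0],[0.105,-0.0387,0.1243],-0.5]
  ]
}}

```text
clock: 3.65
position: [0.5831, 0.1724, 0.164]
tool_rot: [-179.8, 0.1, 69.7]
ft_force: [-3.3, 1.4, 0.0]
opening: 0.45
```

>>> {"method": "step_arm", "body": {
  "rows": [
    [[0,0,0],[0,0,0],-0.5],
    [[0,0,0],[0,0,0],-0.5]
  ]
}}

```text
clock: 3.82
position: [0.5843, 0.172, 0.164]
tool_rot: [-179.9, -0.0, 69.6]
ft_force: [-3.8, -0.8, 5.5]
opening: 0.452
```

```bash
python3 - <<'E'
from h import *
s=snap('scene','s2.png'); t=snap('top','t2.png'); print(robot.get_state()['ft_force'],robot.get_state()['opening'])
a=s['pixels'][140:360,260:480,::-1];b=t['pixels'][80:300,90:310,::-1]
cv2.imwrite('pics/c2.png',cv2.resize(np.hstack([a,b]),(800,400)))
E
```

```text
[-3.91966859 -1.09066002  4.50340701] 0.4539601330462994
```

View pics/c2.png

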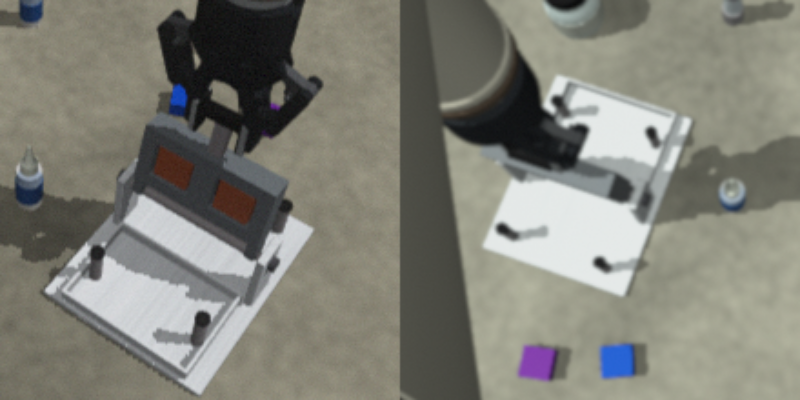

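The mould is near upright, at about 84°, with both terracotta blocks still seated, at (175,168) and (236,202) in the crop. I'll carry it on to about 130°, hold, and release.

>>> {"method": "step_arm", "body": {
  "rows": [
    [[0,0,0],[0.0123,-0.0045,0.0007],-0.5],
    [[0,0,0],[0.0246,-0.009,0],-0.5],
    [[0,0,0],[0.0367,-0.0134,-0.002],-0.5],
    [[0,0,0],[0.0486,-0.0178,-0.0054],-0.5],
    [[0,0,0],[0.06,-0.022,-0.01],-0.5],
    [[0,0,0],[0.071,-0.026,-0.016],-0.5],
    [[0,0,0],[0.0813,-0.03,-0.0232],-0.5],
    [[0,0,0],[0.0877,-0.0322,-0.0285],-0.5],
    [[0,0,0],[0.0877,-0.0322,-0.0285],-0.5],
    [[0,0,0],[0.0877,-0.0322,-0.0285],-0.5]
  ]
}}

```text
clock: 4.75
position: [0.6739, 0.139, 0.1356]
tool_rot: [179.9, -0.0, 69.6]
ft_force: [1.6, -1.7, 5.4]
opening: 0.451
```

>>> {"method": "step_arm", "body": {
  "rows": [
    [[0,0,0],[0,0,0],1],
    [[0,0,0],[0,0,0],1],
    [[0,0,0],[0,0,0],1],
    [[0,0,0],[0,0,0],1],
    [[0,0,0],[0,0,0],1],
    [[0,0,0],[0,0,0],1],
    [[0,0,0],[0,0,0.02],1],
    [[0,0,0],[0,0,0.04],1],
    [[0,0,0],[0,0,0.07],1],
    [[0,0,0],[0,0,0.1],1],
    [[0,0,0],[0,0,0.12],1],
    [[0,0,0],[0,0,0.12],1]
  ]
}}

```text
clock: 5.75
position: [0.6754, 0.1406, 0.2614]
tool_rot: [179.5, -0.3, 69.7]
ft_force: [0.6, -0.3, 0.1]
opening: 1.002
```

>>> {"method": "step_arm", "body": {
  "rows": [
    [[0,0,0],[-0.03,0.02,0.01],1],
    [[0,0,0],[-0.06,0.05,0.02],1],
    [[0,0,0],[-0.09,0.08,0.03],1],
    [[0,0,0],[-0.12,0.11,0.03],1],
    [[0,0,0],[-0.15,0.14,0.03],1],
    [[0,0,0],[-0.17,0.17,0.03],1],
    [[0,0,0],[-0.19,0.2,0.03],1],
    [[0,0,0],[-0.21,0.23,0.03],1],
    [[0,0,0],[-0.23,0.26,0.03],1],
    [[0,0,0],[-0.25,0.28,0.03],1],
    [[0,0,0],[-0.25,0.28,0.03],1]
  ]
}}

```text
clock: 6.67
position: [0.4154, 0.426, 0.2849]
tool_rot: [-179.7, -0.1, 70.3]
ft_force: [-0.8, 0.7, 0.1]
opening: 1.0
```

```bash
python3 - <<'E'
from h import *
s=snap('scene','s3.png'); t=snap('top','t3.png')
a=s['pixels'][170:390,230:450,::-1];b=t['pixels'][90:310,90:310,::-1]
cv2.imwrite('pics/c3.png',cv2.resize(np.hstack([a,b]),(800,400),interpolation=cv2.INTER_CUBIC))
p=t['pixels'].astype(int);m=((p[...,0]>p[...,2]+40)&(p[...,0]>70)).astype(np.uint8);m[:,300:]=0
p=s['pixels'].astype(int);m2=((p[...,0]>p[...,2]+40)&(p[...,0]>70)).astype(np.uint8);m2[:170]=0
for q,w,z in((t,m,.015),(s,m2,.015)):
    n,l,st,c=cv2.connectedComponentsWithStats(w)
    for i in range(1,n):
        if st[i,4]>8:
            P=ray(q,*c[i],z)-[.597,.167,0]; k=np.radians(-20.2)
            print(c[i],st[i,4],'stand xy',np.round([P[0]*np.cos(k)+P[1]*np.sin(k),-P[0]*np.sin(k)+P[1]*np.cos(k)],3))
E
```

```text
[207.92857143 175.35714286] 14 stand xy [ 0.026 -0.025]
[  9.19264069 244.07792208] 462 stand xy [ 0.338 -0.544]
```

View pics/c3.png

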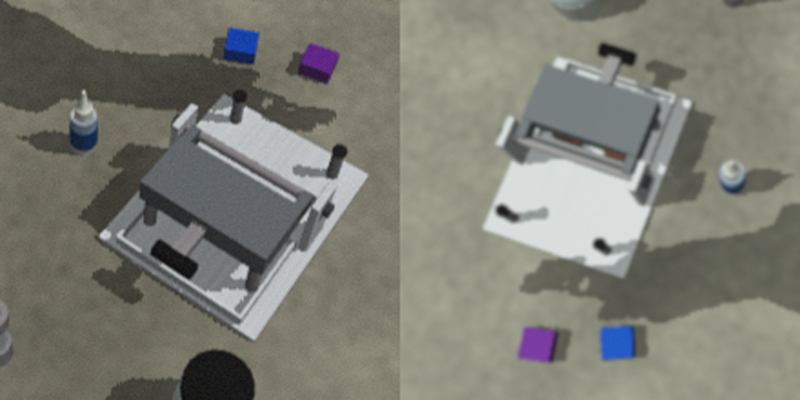

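The mould lies face down. The top view shows terracotta slivers through the hinge gap at crop (565,138) and (615,153). I still need to check that the blocks are flat in the tray and not hanging half out, so I'll look under the mould with the tilted wrist camera.

>>> {"method": "step_arm", "body": {
  "rows": [
    [[-1.5,-4.2,0],[0.01,-0.027,-0.01],1],
    [[-3,-8.4,0],[0.018,-0.054,-0.02],1],
    [[-4.6,-12.6,0],[0.027,-0.08,-0.04],1],
    [[-6.2,-16.9,0],[0.036,-0.107,-0.055],1],
    [[-7.7,-21.1,0],[0.045,-0.135,-0.075],1],
    [[-9.3,-25.3,0],[0.053,-0.161,-0.095],1],
    [[-10.9,-29.6,0],[0.062,-0.19,-0.115],1],
    [[-12.4,-33.8,0],[0.071,-0.215,-0.135],1],
    [[-12.4,-33.8,0],[0.071,-0.215,-0.135],1],
    [[-12.4,-33.8,0],[0.071,-0.215,-0.135],1]
  ]
}}

```text
clock: 7.6
position: [0.4923, 0.1998, 0.1477]
tool_rot: [144.1, 0.3, 69.5]
ft_force: [1.0, -0.0, 0.2]
opening: 1.001
```

```bash
python3 - <<'E'
from h import *
s=snap('wrist','w4.png'); print(robot.get_state()['position'],robot.get_state()['ft_force'])
k=np.radians(-20.2); X=np.array([np.cos(k),np.sin(k),0]);Y=np.array([-np.sin(k),np.cos(k),0]);O=np.array([.597,.167,0])
for n,x,y,z in(('edge',.02,0,.047),('floor',.05,0,.006),('blk1 near bottom',.035,.031,.006),('blk1 near top',.035,.031,.024)):
    print(n,np.round(proj(s,O+x*X+y*Y+[0,0,z])))
cv2.imwrite('pics/c4.png',cv2.resize(s['pixels'][180:330,180:380,::-1],(800,600),interpolation=cv2.INTER_CUBIC))
E
```

```text
[0.49328612 0.20227077 0.14914428] [0.7143785  1.09923792 0.26815677]
edge [290. 234.]
floor [289. 218.]
blk1 near bottom [315. 211.]
blk1 near top [316. 224.]
```

View pics/c4.png

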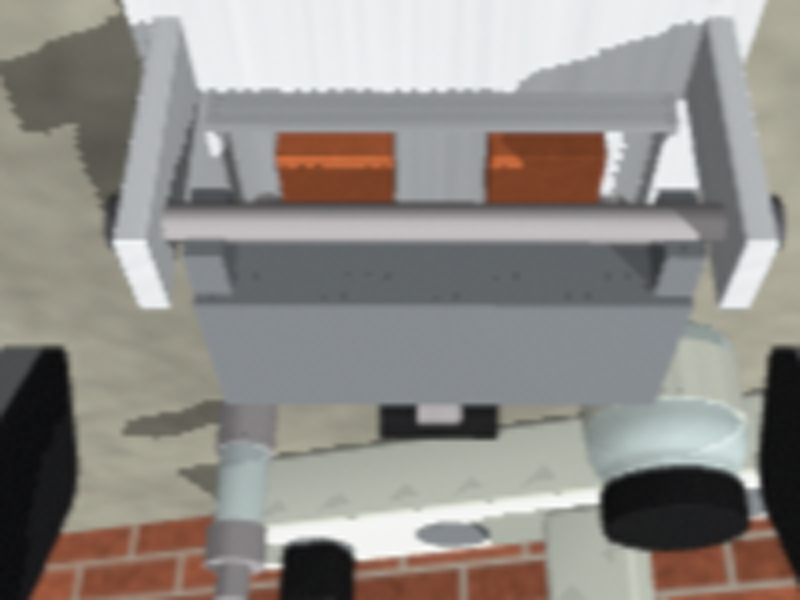

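Seen upside-down, the wrist view shows both terracotta blocks lying level in the tray between rim and pin. Their near top edges are at crop row ~158, image row ~220. A block flat on the tray floor was predicted at ~224, so they are out of the pockets. The arm touches nothing, so I'll hand it in.

```bash
python3 -c "
from h import *
print(robot.close_job(), robot.get_state()['clock'])"
```

```text
the job is handed in; nothing more can be done
the job is handed in; nothing more can be done
```

The loaded mould, on the robot's left, is lying face down on its stop posts and both terracotta blocks are in its catch tray. I pinched its T-handle, swung it over to about 130° (2.27 rad), let it drop freely, and handed the job in at about 7.7 s.

- **Blocks:** In the last wrist view both lie level in the tray. Their top edges appear at image row ~220, against ~224 predicted for a block flat on the floor. I could not see the far sides, which the mould hides.
- **On the way over:** Both blocks were still in their pockets in the picture at about 84°. I took no picture past 2.1 rad; there the angle is inferred from the gripper position.
- **Colour-mask check:** This gave no usable block position. It found only one small sliver of a block in the top view, plus an unrelated object, so I relied on the wrist view.
- **Empty mould and forces:** The arm stayed away from the empty mould, though I did not photograph it again afterwards. Force readings, taken at the end of each move, stayed under about 7 N.

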